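# Gauge a stud's thread and log the verdict

## Task

Crank the thread ring gauge clockwise (seen from above) down the stud in the board vise until its thread clearly begins to bind, counting the turns from where it stands now; stop there, without forcing it or backing it off. Then log the result on the tally slide by moving its grip fully to the left end (the robot's left) if the gauge ran two full turns or more before it bound, fully to the right end if it bound sooner; let go of everything and leave the vacuum pen and the tinner pot where they are.

Things in the scene. Friction and masses are not known exactly. Their poses are not given: they have to be found in the camera images.
- vise: Black board vise on four rubber feet, 120 x 95 mm base, fixed to the bench; two dark steel jaws (tops 48 mm above the bench) hold an upright threaded steel stud, 12 mm thick, top 94 mm above the bench. Origin: on the bench under the stud's axis, z up. Somewhere down the stud, not visible and not measured, the thread runs tight.
- gauge: Steel knurled thread ring gauge on the stud, 36 mm across, 16 mm tall, with a flat crank arm (6 mm thick, 16 mm wide, upper face level with the ring's) carrying an upright black knob 47 mm out from the stud's axis. Origin: centre of the ring's underside, on the stud's axis, 66 mm above the bench at the start; x axis points from there towards the knob and turns with the gauge.
- ring_top (a point): Centre of the gauge ring's upper face, on the stud's axis, 82 mm above the bench at the start; it sinks 4 mm per clockwise turn. The gauge turns easily (1 to 2 N at the knob, with the speed) for 1.3 to 2.7 turns from the start, differing each time, then binds: the sideways force needed at the knob, turning or held still, grows by about 1 N per 0.1 rad turned further.
- ring_foot (a point): Centre of the gauge ring's underside, the origin of the gauge. Bound means 2 N or more at the knob above the easy running; 8 N at the knob overstrains the thread and fails the job, so stop at some 3 to 5 N. When let go it eases back up to 0.5 rad and stays put, still lightly bound. From the start it cannot turn anticlockwise by more than 0.3 rad.
- knob_top (a point): Centre of the upper end of the crank knob: an upright black cylinder 14 mm across and 34 mm tall (its foot on the crank arm) that spins freely on its own axis, so it can be pinched from above and carried round in a circle of 47 mm radius without turning the hand. 116 mm above the bench at the start.
- tally_top (a point): Centre of the top of the tally slide's black grip, 54 mm above the bench. The grip is a block 28 mm (along the point's x) by 20 mm (along y, the sliding direction) by 40 mm tall, on a fixed aluminium track 170 x 40 mm, 14 mm high. The point's y axis points along the track to its left end. Sliding it takes about 1.5 N and it stays where it is left.
- tally (a joint): Position of the tally grip along its track in m: 0 at the right end (robot's right, -y), 0.12 at the left end (robot's left, +y); it starts near the middle.
- pen: Blue vacuum pickup pen with a brass tip, 135 mm long, 11 mm thick, lying loose on the bench; origin at its underside near the middle, x along it. Not to be disturbed.
- pot: Squat stainless tip-tinner pot, 44 mm across, 22 mm tall, loose on the bench; origin at the centre of its underside. Not to be disturbed.

How it is judged:
By the outcome, as a careful person would: the job done as asked, in the order asked, and still so for the second after the job is handed in, with the robot touching nothing.
It also fails if it takes over 69 s, if anything falls off the work surface, if the arm or the gripper's body presses on something with over 40 N, if the wrist force passes 120 N, or if a joint passes its speed limit or range.

## Robot

A 6-joint arm with a two-finger parallel gripper is mounted at the origin on the work surface. World frame = base frame: x ahead of the robot, y to its left, z up, the work surface at z = 0. Lengths are in m, angles in rad, forces in N, time in s.
With the tool pointing down it reaches from about 0.375 to 0.975 m from the base axis. Payload 3.8 kg.
Tool frame: the origin (TCP) lies midway between the tips of the shut fingers; the grasp point (between the pads) lies 19 mm behind it; z points along the fingers, y is the direction in which the jaws open and shut (so a half turn about z gives the same grasp; the last joint's range is limited). The gripper opens to 85 mm and grips with 20 to 120 N. Pads are 22 mm wide; open, the fingers measure 114 mm over their backs; the gripper's body (76 mm by 85 mm) begins 54 mm behind the grasp point. The pads swing forward as they close: fully open they stand 13 mm farther back than shut.
Start: joints at [1.16, 0.264, 1.604, -0, 1.274, -0.037], TCP at [0.246, 0.628, 0.231] pointing down, gripper open.
Joint ranges: [-2.63, 2.63], [-0.94, 2.18], [0.31, 2.57], [-1.31, 4.45], [0, 2.66], [-2.55, 2.55]. Speed limits (rad/s): [2.57, 2.57, 3.14, 3.14, 3.14, 3.14].

## Interface

Orientations are given as a rotation vector (axis times angle).
In Python, from workcell import bot gives the robot as it stands.
- The arm moves only by the tool drive_tool, never from a script. Its argument "steps" is a list of rows, each a list of 2 entries, a list of its own where there are three numbers: the shift along the tool's x, y, z in mm, then the turn about the tool's z in degrees. In form: [[[dx, dy, dz], twist], ...]. A call has 1 to 8 rows; each row shifts and turns the commanded pose from where the row before left it, along the tool's axes as they then stand; what a row does not reach is not made up. A row lasts 1/12 s, in which the tool goes at most 41.7 mm and 7.16 degrees, less where a joint would pass 70% of its speed; a pose out of reach is approached as far as the arm can. A call is refused whole if a number of a shift passes 41.7 or a number of a turn 7.16, either way. A call with a gripper value outside its range is refused whole. "jaw" is the opening, from 0 (shut) to 1 (fully open), set as the call begins (left out, the last holds). The fingers move at their own pace and stop on an object; "force" is the grip in N (left out, the last holds). Time passes only in rows, so rows that do not move let the fingers close. It gives the time, the measured TCP pose, the force and the opening at its end, in the units of the state.
- bot.read_state(): the state, without advancing time (a new reading comes with each control period).
- bot.read_camera(name): name is "scene" or "top" or "wrist"; returns the picture (384x512x3 uint8, red, green, blue); there is no depth.
- bot.camera_info(name): a dict with "fx", "fy", "cx", "cy" (pixels), "D" ([k1, k2, p1, p2, k3] as OpenCV has them; the pictures are not rectified), "position" and "attitude" of the camera in the world. Camera axes: x right, y down, z forward; pixel columns grow to the right and rows downward; lengths in m; the calibration is good to about 2 mm. A picture is of the moment at which its call begins: read the wrist's pose just before it. camera_info takes no time and is no camera call; for the wrist camera it gives the pose at the moment of the call.
- bot.finish_job(): hands the job in, once; it reports no verdict.
The state is a dict: "time": time; "q": joint angles; "joint_vel": joint speeds; "joint_torque": joint torques, N m; "tool_pos": TCP position; "tcp_rot": TCP orientation; "wrist_force": force on the tool from outside, world axes, zero at the start; "torque": the same for the moment, N m; "width": opening from 0.0 (shut) to 1.0 (fully open).
Only numpy, scipy, OpenCV 4.12 (cv2) and the standard library are available. Lean on these libraries where they do the work, as an engineer would, in place of code of your own. Each camera call takes 0.05 s, during which the arm holds its last target.

## Working session

There is one attempt and no reset: what is moved stays moved. The work goes in short steps, Python scripts to look and compute and a tool call to move; the robot and the scene stay as the last step left them, time stands still between calls to the robot, and variables do not carry over. Pictures are saved under pics/ and viewed, and the job is handed in when it is done.

Besides the shell and the picture viewer there is one more tool, called after "Call:" in YAML: its name, and indented under it one key for each argument. drive_tool: Moves the arm, as the interface text tells. Its arguments: {"type":"object","properties":{"steps":{"type":"array","items":{"type":"array"}},"jaw":{"type":"number"},"force":{"type":"number"}},"required":["steps"]}

```bash
ls; mkdir -p pics
python3 - <<'E'
from workcell import bot
import cv2
s=bot.read_state(); print(s)
for n in ["scene","top","wrist"]:
    print(n,bot.camera_info(n))
    im=bot.read_camera(n); cv2.imwrite(f"pics/{n}0.png",im[:,:,::-1])
E
```

```text
pics
{'time': 0.0, 'q': array([ 1.16007148e+00,  2.64777355e-01,  1.60542318e+00,  2.22527800e-05,
        1.27369324e+00, -3.69139945e-02]), 'joint_vel': array([-0.00012797, -0.0003788 , -0.00083329, -0.00164492,  0.00057165,
       -0.00055311]), 'joint_torque': array([ 1.03500341e-03, -5.15120173e+01, -3.67320156e+01,  5.14768669e-05,
        1.27659319e-02, -1.07887493e-05]), 'tool_pos': array([0.24618918, 0.62769285, 0.22991917]), 'tcp_rot': array([-0.58367891, -3.08635251,  0.00351643]), 'wrist_force': array([0.97732817, 0.77647664, 0.22840648]), 'torque': array([-0.0080656 , -0.01138937, -0.03656774]), 'width': 1.0008663159535913}
scene {'fx': 379.54238313720987, 'fy': 379.54238313720987, 'cx': 261.58170589802063, 'cy': 185.71136725269162, 'D': array([-0.03937256,  0.        ,  0.        ,  0.        ,  0.        ]), 'position': array([ 1.06753112, -0.04217052,  0.74763384]), 'attitude': array([-1.94075732, -1.77985816,  0.5634116 ])}
top {'fx': 391.71767758030455, 'fy': 391.71767758030455, 'cx': 254.4525923950135, 'cy': 191.760537912124, 'D': array([-0.04241033,  0.        ,  0.        ,  0.        ,  0.        ]), 'position': array([ 0.48992376, -0.01409037,  0.94247055]), 'attitude': array([-2.16114521,  2.11536401, -0.11215509])}
wrist {'fx': 325.51370429261766, 'fy': 325.51370429261766, 'cx': 259.15081059068496, 'cy': 191.91110895236145, 'D': array([-0.03758769,  0.        ,  0.        ,  0.        ,  0.        ]), 'position': array([0.1836075 , 0.65261509, 0.37297734]), 'attitude': array([2.40623318, 1.64279754, 0.21712364])}
```

View pics/top0.png

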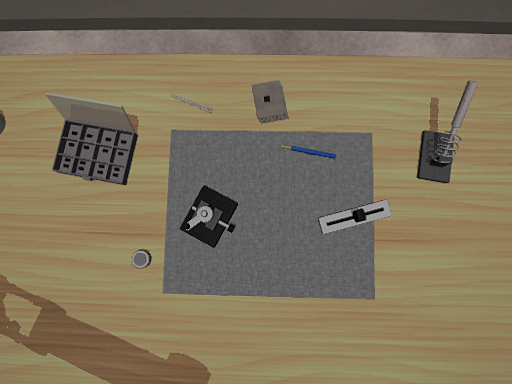

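View pics/scene0.png

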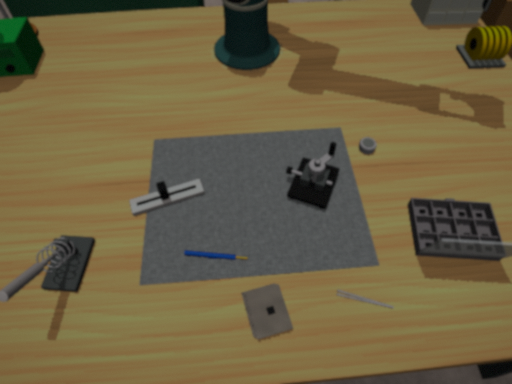

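Run:
```python
import cv2,numpy as np
t=cv2.imread("pics/top0.png"); s=cv2.imread("pics/scene0.png")
def c(im,x,y,w,h,k): return cv2.resize(im[y:y+h,x:x+w],None,fx=k,fy=k,interpolation=cv2.INTER_CUBIC)
cv2.imwrite("pics/c1.png",c(t,170,175,80,80,7))
cv2.imwrite("pics/c2.png",c(t,310,190,90,55,8))
cv2.imwrite("pics/c3.png",c(s,275,135,80,80,7))
```

```text
(no output)
```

View pics/c1.png

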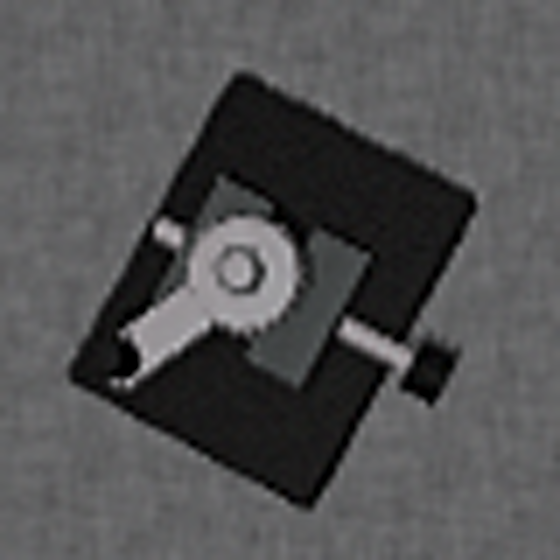

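View pics/c2.png

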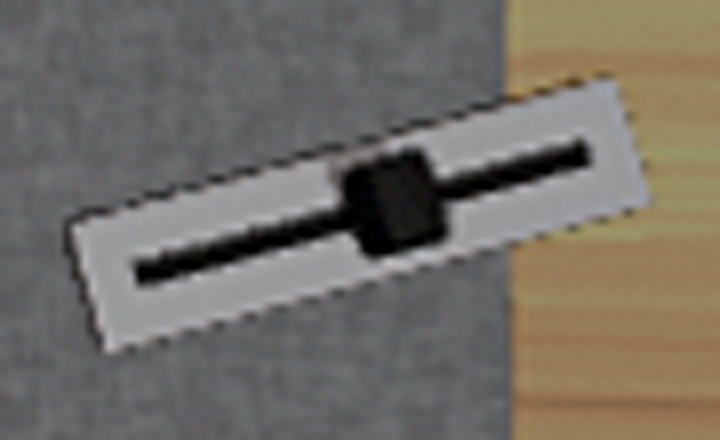

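View pics/c3.png

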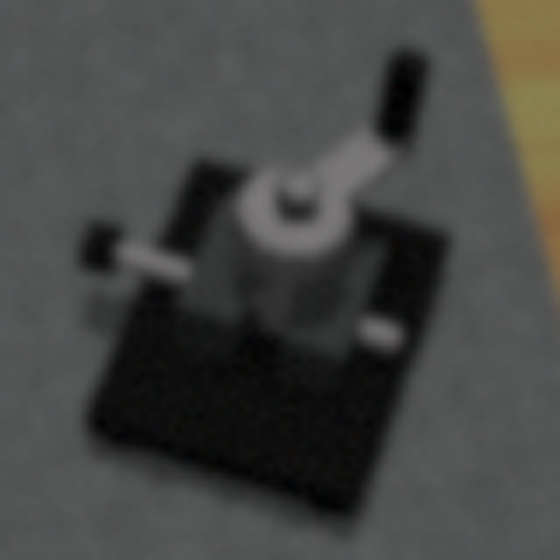

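```bash
cat > h.py <<'E'
from workcell import bot
import cv2,numpy as np
from scipy.spatial.transform import Rotation as R
def ray(i,u,v):
    K=np.array([[i['fx'],0,i['cx']],[0,i['fy'],i['cy']],[0,0,1]])
    p=cv2.undistortPoints(np.array([[[u,v]]],float),K,i['D'])[0,0]
    return i['position'],R.from_rotvec(i['attitude']).apply([p[0],p[1],1])
def atz(i,u,v,z):
    o,d=ray(i,u,v); return o+d*(z-o[2])/d[2]
def proj(i,P):
    K=np.array([[i['fx'],0,i['cx']],[0,i['fy'],i['cy']],[0,0,1]])
    r=R.from_rotvec(i['attitude']).inv(); P=np.atleast_2d(P)
    return cv2.projectPoints(P,r.as_rotvec(),r.apply(-np.array(i['position'])),K,i['D'])[0][:,0]
def crop(im,x,y,w,h,k,f): cv2.imwrite(f,cv2.resize(im[y:y+h,x:x+w,::-1],None,fx=k,fy=k,interpolation=cv2.INTER_CUBIC))
E
python3 - <<'E'
from h import *
t=bot.camera_info("top");s=bot.camera_info("scene")
f=lambda u,v,x,y,k:((u+.5)/k-.5+x,(v+.5)/k-.5+y)
print("stud top",atz(t,*f(240,268,170,175,7),.094)," scene",atz(s,*f(298,185,275,135,7),.094))
print("ring top",atz(t,*f(244,272,170,175,7),.082),atz(s,*f(296,208,275,135,7),.082))
print("knob",atz(t,*f(122,355,170,175,7),.116),atz(s,*f(408,58,275,135,7),.116))
print("knobfoot",atz(s,*f(393,138,275,135,7),.082))
for n,p in dict(L=(84,285),R=(632,143),g=(402,200)).items():
  print(n,atz(t,*f(*p,310,190,8),.014 if n!='g' else .054))
for p in [(70,222),(108,352),(650,205),(612,78)]: print(atz(t,*f(*p,310,190,8),.014))
print("sgrip", atz(s,161,183,.054))
E
```

```text
stud top [0.55548629 0.12136349 0.094     ]  scene [0.55338866 0.12563326 0.094     ]
ring top [0.55517598 0.12195877 0.082     ] [0.55320675 0.12646719 0.082     ]
knob [0.52663174 0.15271061 0.116     ] [0.52270857 0.16355906 0.116     ]
knobfoot [0.52717575 0.1629778  0.082     ]
L [ 0.53831168 -0.14201736  0.014     ]
R [ 0.58354242 -0.30410383  0.014     ]
g [ 0.56204582 -0.22625745  0.054     ]
[ 0.55681273 -0.13785193  0.014     ]
[ 0.51879385 -0.14910235  0.014     ]
[ 0.56524934 -0.30904118  0.014     ]
[ 0.60281415 -0.29857734  0.014     ]
sgrip [ 0.55426822 -0.22503407  0.054     ]
```

Call:
drive_tool:
  steps:
    - [[0, 0, 0], -7.13]
    - [[0, 0, 0], -7.13]
    - [[0, 0, 0], -7.13]
    - [[0, 0, 0], 0]
  jaw: 0.45
  force: 50

```text
time: 0.48
tool_pos: [0.2464, 0.6281, 0.2307]
tcp_rot: [0.004, -3.141, 0.001]
wrist_force: [0.4, -0.2, 0.0]
width: 0.462
```

Call:
drive_tool:
  steps:
    - [[-20, -33, 0], 0]
    - [[-20, -33, 0], 0]
    - [[-20, -33, 0], 0]
    - [[-20, -33, 0], 0]
    - [[-20, -33, 0], 0]
    - [[-20, -33, 0], 0]
    - [[-20, -33, 0], 0]
    - [[-20, -33, 0], 0]

```text
time: 1.15
tool_pos: [0.4068, 0.3625, 0.2312]
tcp_rot: [0.007, 3.141, -0.0]
wrist_force: [0.4, 0.0, 0.2]
width: 0.451
```

Call:
drive_tool:
  steps:
    - [[-20, -33, 0], 0]
    - [[-20, -33, 0], 0]
    - [[-20, -33, 0], 0]
    - [[-20, -33, 0], 0]
    - [[-20, -33, 0], 0]
    - [[-18, -32, 0], 0]
    - [[0, 0, 0], 0]
    - [[0, 0, 0], 0]

```text
time: 1.82
tool_pos: [0.5249, 0.1654, 0.2311]
tcp_rot: [-0.012, -3.141, -0.0]
wrist_force: [0.1, -0.6, 0.1]
width: 0.448
```

Run:
```python
from h import *
s=bot.read_state(); print(s['time'],s['tool_pos'],s['tcp_rot'],s['wrist_force'])
i=bot.camera_info("wrist"); im=bot.read_camera("wrist"); crop(im,0,0,512,384,1.5,"pics/w1.png")
print(i); np.save("w1.npy",im)
print(proj(i,[[.5545,.1235,.094],[.5245,.16,.116],[.5545,.1235,.082]]))
```

```text
1.8167 [0.52490595 0.16543421 0.2310728 ] [-1.18745099e-02 -3.14114844e+00 -4.36146939e-05] [ 0.11892151 -0.6153712   0.10817518]
{'fx': 325.51370429261766, 'fy': 325.51370429261766, 'cx': 259.15081059068496, 'cy': 191.91110895236145, 'D': array([-0.03758769,  0.        ,  0.        ,  0.        ,  0.        ]), 'position': array([0.4576728 , 0.16631595, 0.37400201]), 'attitude': array([2.08661814, 2.07253897, 0.27656917])}
[[212.7011113  214.31320915]
 [251.91217367 188.17263007]
 [214.44373281 210.14316272]]
```

View pics/w1.png

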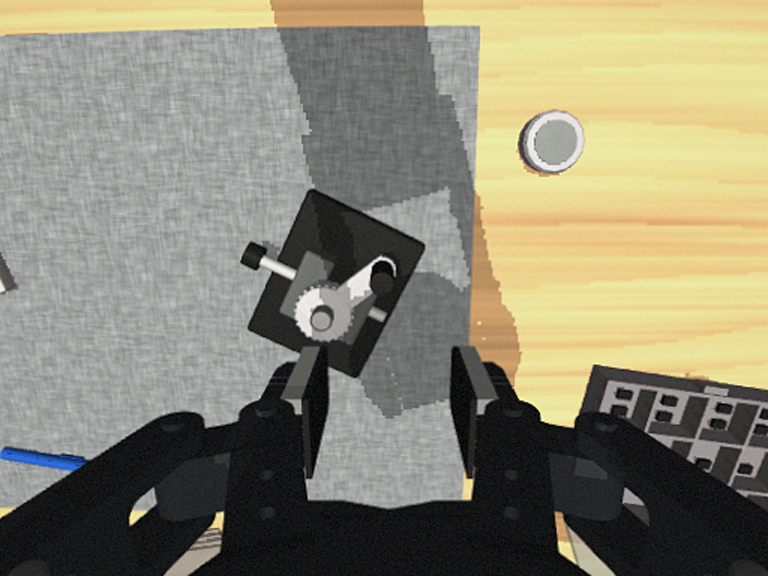

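Run:
```python
from h import *
im=np.load("w1.npy"); crop(im,185,160,90,70,8,"pics/w1c.png")
```

```text
(no output)
```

View pics/w1c.png

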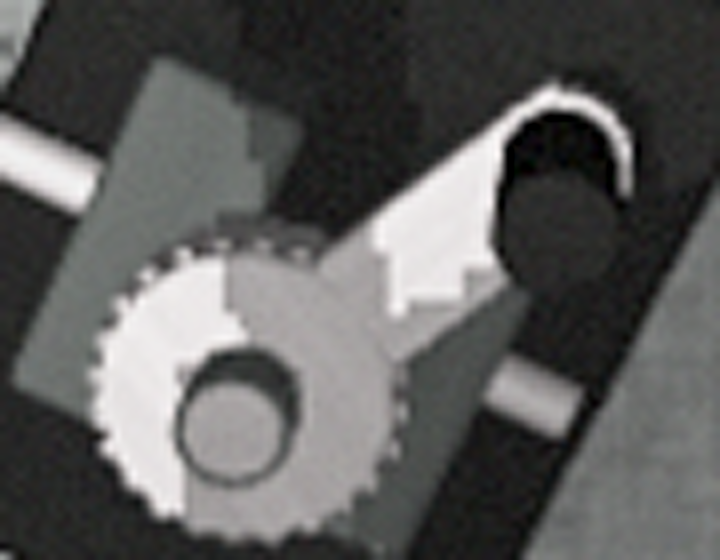

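Run:
```python
from h import *
i=bot.camera_info("wrist");f=lambda u,v,x,y,k:((u+.5)/k-.5+x,(v+.5)/k-.5+y)
k=atz(i,*f(558,234,185,160,8),.116);s=atz(i,*f(232,435,185,160,8),.094);r=atz(i,*f(248,388,185,160,8),.082)
print(k,s,r,np.linalg.norm((k-s)[:2]),np.degrees(np.arctan2((k-s)[1],(k-s)[0])))
```

```text
[0.52436206 0.16322866 0.116     ] [0.55352491 0.12565934 0.094     ] [0.55181989 0.12600433 0.082     ] 0.04755970273881306 127.82009099455038
```

Call:
drive_tool:
  steps:
    - [[1, -2.5, 30], 0]
    - [[0, 0, 30], 0]
    - [[0, 0, 30], 0]
    - [[0, 0, 25], 0]
    - [[0, 0, 15], 0]
    - [[0, 0, 9], 0]
    - [[0, 0, 0], 0]
    - [[0, 0, 0], 0]

```text
time: 2.53
tool_pos: [0.5229, 0.1657, 0.0924]
tcp_rot: [0.0, -3.141, -0.0]
wrist_force: [0.7, 0.2, -0.8]
width: 0.449
```

Call:
drive_tool:
  steps:
    - [[0, 0, 0], 0]
    - [[0, 0, 0], 0]
    - [[0, 0, 0], 0]
    - [[0, 0, 0], 0]
    - [[0, 0, 0], 0]
    - [[0, 0, 0], 0]
  jaw: 0.0
  force: 50

```text
time: 3.03
tool_pos: [0.5248, 0.1648, 0.0941]
tcp_rot: [0.001, 3.138, 0.001]
wrist_force: [0.2, -2.1, 5.9]
width: 0.139
```

Run:
```python
from h import *
s=bot.read_state(); print(s['time'],s['tool_pos'],s['wrist_force'],s['torque'])
im=bot.read_camera("wrist"); crop(im,130,130,260,190,3,"pics/w2.png")
```

```text
3.0333 [0.52483444 0.16478451 0.09406629] [ 0.17762147 -2.13038515  5.90753769] [-0.46342292 -0.0434646  -0.01613043]
```

View pics/w2.png

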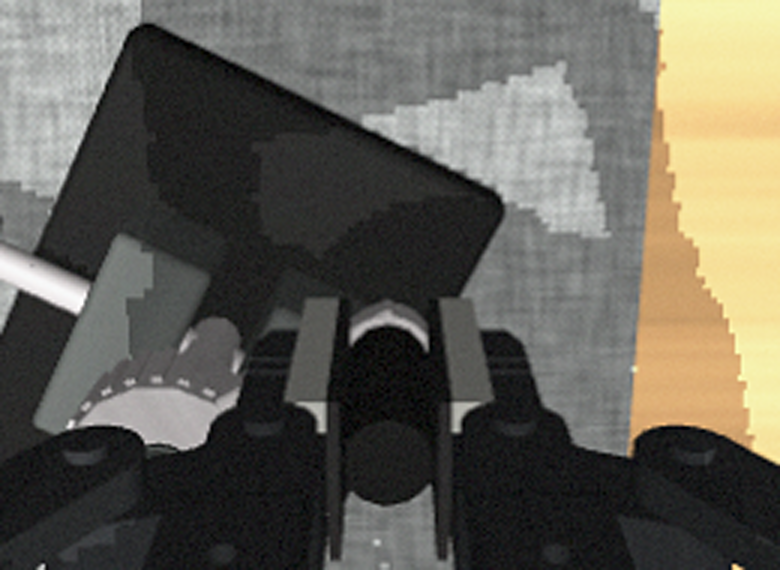

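Call:
drive_tool:
  steps:
    - [[0, 0, 0], 0]
    - [[0, 0, 0], 0]
    - [[0, 0, 0], 0]

```text
time: 3.33
tool_pos: [0.5249, 0.1648, 0.0941]
tcp_rot: [0.001, 3.138, 0.001]
wrist_force: [0.6, -1.8, 6.9]
width: 0.142
```

Run:
```python
import numpy as np
th=np.radians(128-9*np.arange(41))
P=np.round(np.c_[-47*np.cos(th),47*np.sin(th)],1)
D=np.round(np.diff(P,axis=0),1)
for c in range(5): print([[[float(a),float(b),.1],0] for a,b in D[8*c:8*c+8]])
```

```text
[[[-6.1, 4.1, 0.1], 0], [[-6.7, 3.1, 0.1], 0], [[-7.1, 1.9, 0.1], 0], [[-7.4, 0.9, 0.1], 0], [[-7.3, -0.4, 0.1], 0], [[-7.3, -1.4, 0.1], 0], [[-6.9, -2.6, 0.1], 0], [[-6.4, -3.6, 0.1], 0]]
[[[-5.8, -4.6, 0.1], 0], [[-4.9, -5.5, 0.1], 0], [[-4.1, -6.1, 0.1], 0], [[-3.1, -6.7, 0.1], 0], [[-1.9, -7.1, 0.1], 0], [[-0.9, -7.4, 0.1], 0], [[0.4, -7.3, 0.1], 0], [[1.4, -7.3, 0.1], 0]]
[[[2.6, -6.9, 0.1], 0], [[3.6, -6.4, 0.1], 0], [[4.6, -5.8, 0.1], 0], [[5.5, -4.9, 0.1], 0], [[6.1, -4.1, 0.1], 0], [[6.7, -3.1, 0.1], 0], [[7.1, -1.9, 0.1], 0], [[7.4, -0.9, 0.1], 0]]
[[[7.3, 0.4, 0.1], 0], [[7.3, 1.4, 0.1], 0], [[6.9, 2.6, 0.1], 0], [[6.4, 3.6, 0.1], 0], [[5.8, 4.6, 0.1], 0], [[4.9, 5.5, 0.1], 0], [[4.1, 6.1, 0.1], 0], [[3.1, 6.7, 0.1], 0]]
[[[1.9, 7.1, 0.1], 0], [[0.9, 7.4, 0.1], 0], [[-0.4, 7.3, 0.1], 0], [[-1.4, 7.3, 0.1], 0], [[-2.6, 6.9, 0.1], 0], [[-3.6, 6.4, 0.1], 0], [[-4.6, 5.8, 0.1], 0], [[-5.5, 4.9, 0.1], 0]]
```

Call:
drive_tool:
  steps:
    - [[-6.1, 4.1, 0.1], 0]
    - [[-6.7, 3.1, 0.1], 0]
    - [[-7.1, 1.9, 0.1], 0]
    - [[-7.4, 0.9, 0.1], 0]

```text
time: 3.67
tool_pos: [0.5513, 0.1715, 0.0933]
tcp_rot: [-0.001, 3.141, -0.009]
wrist_force: [-3.0, -16.4, 10.2]
width: 0.141
```

Call:
drive_tool:
  steps:
    - [[0, -2.5, -1.5], 0]
    - [[0, 0, 0], 0]

```text
time: 3.83
tool_pos: [0.5513, 0.171, 0.0938]
tcp_rot: [0.002, 3.141, -0.002]
wrist_force: [0.3, -6.0, 3.7]
width: 0.142
```

Call:
drive_tool:
  steps:
    - [[-7.3, -1.4, -0.5], 0]
    - [[-7.3, -1.4, 0.0], 0]
    - [[-6.9, -2.6, 0.1], 0]
    - [[-6.4, -3.6, 0.1], 0]

```text
time: 4.17
tool_pos: [0.5765, 0.1619, 0.0932]
tcp_rot: [0.0, -3.136, 0.004]
wrist_force: [-8.4, -6.9, 5.5]
width: 0.142
```

Call:
drive_tool:
  steps:
    - [[1.0, -1.3, -0.8], 0]
    - [[0, 0, 0], 0]
    - [[0, 0, 0], 0]

```text
time: 4.42
tool_pos: [0.5766, 0.1614, 0.0937]
tcp_rot: [-0.001, -3.139, 0.001]
wrist_force: [-1.4, -5.1, -0.2]
width: 0.142
```

Call:
drive_tool:
  steps:
    - [[-5.8, -5.4, 0.1], 0]
    - [[-4.9, -5.5, 0.1], 0]
    - [[-4.1, -6.1, 0.1], 0]
    - [[-3.1, -6.7, 0.1], 0]
    - [[0, 0, 0], 0]

```text
time: 4.83
tool_pos: [0.5935, 0.1373, 0.0931]
tcp_rot: [-0.002, -3.136, 0.001]
wrist_force: [-6.9, -3.1, 3.0]
width: 0.14
```

Run:
```python
import numpy as np
from scipy.optimize import least_squares as L
P=np.array([[.5249,.1648],[.5513,.1710],[.5766,.1614],[.5935,.1373]])*1e3
for s in (P,P[1:]):
  r=L(lambda c:np.hypot(*(s-c).T)-47,[553,125]); print(r.x,r.fun)
  print(np.degrees(np.arctan2(*(s-r.x).T[::-1])))
```

```text
[548.31914181 124.02880416] [ 0.01857732  0.06568553 -0.13409322  0.08964414]
[119.87323594  86.36879869  52.88318491  16.36935559]
[548.33795113 124.0104383 ] [ 0.08282747 -0.13079123  0.07677887]
[86.39305756 52.91506842 16.39725378]
```

```bash
cat > tab.py <<'E'
import numpy as np,sys
# cx cy th0 cmdx cmdy n step
def tab(cx,cy,th0,px,py,n,step=9):
    th=np.radians(th0-step*np.arange(1,n+1))
    P=np.vstack([[px,py],np.c_[cx+47*np.cos(th),cy+47*np.sin(th)]]); P=np.c_[-P[:,0],P[:,1]]
    D=np.diff(np.round(P,1),axis=0).round(1)
    for c in range(0,n,8): print(th0-step*(c),[[[float(a),float(b),.1],0] for a,b in D[c:c+8]])
a=list(map(float,sys.argv[1:])); tab(*a[:5],int(a[5]),*(a[6:]))
E
python3 tab.py 548.3 124 16.4 594.7 137.8 16
```

```text
16.4 [[[-0.2, -7.7, 0.1], 0], [[-0.4, -7.4, 0.1], 0], [[0.8, -7.3, 0.1], 0], [[1.9, -7.2, 0.1], 0], [[3.0, -6.7, 0.1], 0], [[4.1, -6.2, 0.1], 0], [[4.9, -5.4, 0.1], 0], [[5.7, -4.7, 0.1], 0]]
-55.6 [[[6.4, -3.7, 0.1], 0], [[6.9, -2.6, 0.1], 0], [[7.2, -1.5, 0.1], 0], [[7.4, -0.4, 0.1], 0], [[7.3, 0.8, 0.1], 0], [[7.2, 1.9, 0.1], 0], [[6.7, 3.0, 0.1], 0], [[6.2, 4.1, 0.1], 0]]
```

Call:
drive_tool:
  steps:
    - [[-0.2, -7.7, 0], 0]
    - [[-0.4, -7.4, 0], 0]
    - [[0.8, -7.3, 0], 0]
    - [[1.9, -7.2, 0], 0]

```text
time: 5.17
tool_pos: [0.5927, 0.1087, 0.0931]
tcp_rot: [-0.001, -3.14, -0.002]
wrist_force: [-3.9, 3.1, -6.6]
width: 0.14
```

Call:
drive_tool:
  steps:
    - [[3.6, -6.5, 0.6], 0]
    - [[4.1, -6.2, 0.1], 0]
    - [[4.9, -5.4, 0.1], 0]
    - [[5.7, -4.7, 0.1], 0]

```text
time: 5.5
tool_pos: [0.5748, 0.0852, 0.0929]
tcp_rot: [0.001, 3.141, -0.0]
wrist_force: [0.2, 3.2, -8.6]
width: 0.141
```

Call:
drive_tool:
  steps:
    - [[6.4, -3.7, 0.1], 0]
    - [[6.9, -2.6, 0.1], 0]
    - [[7.2, -1.5, 0.1], 0]
    - [[7.4, -0.4, 0.1], 0]

```text
time: 5.83
tool_pos: [0.5463, 0.0769, 0.0926]
tcp_rot: [0.001, 3.141, -0.001]
wrist_force: [1.8, 1.0, -11.1]
width: 0.142
```

Call:
drive_tool:
  steps:
    - [[7.3, 0.8, 0.7], 0]
    - [[7.2, 1.9, 0.7], 0]
    - [[6.7, 3.0, 0.2], 0]
    - [[6.2, 4.1, 0.1], 0]

```text
time: 6.17
tool_pos: [0.5191, 0.087, 0.0919]
tcp_rot: [0.001, 3.141, -0.002]
wrist_force: [0.6, -3.8, -2.7]
width: 0.14
```

Run:
```python
import numpy as np
from scipy.optimize import least_squares as L
from workcell import bot
p=bot.read_state()['tool_pos']*1e3
P=np.array([[551.3,171.0],[576.6,161.4],[593.5,137.3],[592.7,108.7],[574.8,85.2],[546.3,76.9],p[:2]])
r=L(lambda c:np.hypot(*(P-c).T)-47,[553,125]); print(r.x,r.fun)
print(np.degrees(np.arctan2(*(P-r.x).T[::-1])))
```

```text
[548.28209264 123.96029631] [ 0.13641361 -0.05710608  0.14453139 -0.03376598 -0.03661021  0.10201886
  0.09023139]
[  86.32912871   52.89758396   16.43654998  -18.96076383  -55.62196646
  -92.41176683 -128.37090762]
```

```bash
python3 - <<'E'
import numpy as np
a=np.radians(-127.6);print(548.3+47*np.cos(a),124+47*np.sin(a))
E
python3 tab.py 548.3 124 -127.6 519.6 86.8 40
```

```text
519.6231772966404 86.76238676230604
-127.6 [[[5.4, 4.9, 0.1], 0], [[4.7, 5.7, 0.1], 0], [[3.7, 6.4, 0.1], 0], [[2.6, 6.9, 0.1], 0], [[1.5, 7.2, 0.1], 0], [[0.4, 7.4, 0.1], 0], [[-0.8, 7.3, 0.1], 0], [[-1.9, 7.2, 0.1], 0]]
-199.6 [[[-3.0, 6.7, 0.1], 0], [[-4.1, 6.2, 0.1], 0], [[-4.9, 5.4, 0.1], 0], [[-5.7, 4.7, 0.1], 0], [[-6.4, 3.7, 0.1], 0], [[-6.9, 2.6, 0.1], 0], [[-7.2, 1.5, 0.1], 0], [[-7.4, 0.4, 0.1], 0]]
-271.6 [[[-7.3, -0.8, 0.1], 0], [[-7.2, -1.9, 0.1], 0], [[-6.7, -3.0, 0.1], 0], [[-6.2, -4.1, 0.1], 0], [[-5.4, -4.9, 0.1], 0], [[-4.7, -5.7, 0.1], 0], [[-3.7, -6.4, 0.1], 0], [[-2.6, -6.9, 0.1], 0]]
-343.6 [[[-1.5, -7.2, 0.1], 0], [[-0.4, -7.4, 0.1], 0], [[0.8, -7.3, 0.1], 0], [[1.9, -7.2, 0.1], 0], [[3.0, -6.7, 0.1], 0], [[4.1, -6.2, 0.1], 0], [[4.9, -5.4, 0.1], 0], [[5.7, -4.7, 0.1], 0]]
-415.6 [[[6.4, -3.7, 0.1], 0], [[6.9, -2.6, 0.1], 0], [[7.2, -1.5, 0.1], 0], [[7.4, -0.4, 0.1], 0], [[7.3, 0.8, 0.1], 0], [[7.2, 1.9, 0.1], 0], [[6.7, 3.0, 0.1], 0], [[6.2, 4.1, 0.1], 0]]
```

Call:
drive_tool:
  steps:
    - [[5.4, 4.9, 0.3], 0]
    - [[4.7, 5.7, 0.2], 0]
    - [[3.7, 6.4, 0.1], 0]
    - [[2.6, 6.9, 0.1], 0]
    - [[1.5, 7.2, 0.1], 0]
    - [[0.4, 7.4, 0.1], 0]
    - [[-0.8, 7.3, 0.1], 0]
    - [[-1.9, 7.2, 0.1], 0]

```text
time: 6.83
tool_pos: [0.5047, 0.1419, 0.0907]
tcp_rot: [0.0, 3.14, 0.001]
wrist_force: [-1.4, -1.1, 4.0]
width: 0.14
```

Call:
drive_tool:
  steps:
    - [[-3.0, 6.7, 0.1], 0]
    - [[-4.1, 6.2, 0.1], 0]
    - [[-4.9, 5.4, 0.1], 0]
    - [[-5.7, 4.7, 0.1], 0]
    - [[-6.4, 3.7, 0.1], 0]
    - [[-6.9, 2.6, 0.1], 0]

```text
time: 7.33
tool_pos: [0.5368, 0.1697, 0.0899]
tcp_rot: [-0.0, 3.14, -0.002]
wrist_force: [0.0, -5.4, 5.0]
width: 0.139
```

Call:
drive_tool:
  steps:
    - [[-7.2, 1.0, -0.2], 0]
    - [[-7.4, 0.4, 0], 0]
    - [[-7.3, -0.8, 0], 0]
    - [[-7.2, -1.9, 0.1], 0]
    - [[-6.7, -3.0, 0.1], 0]
    - [[-6.2, -4.1, 0.1], 0]

```text
time: 7.83
tool_pos: [0.5773, 0.161, 0.0892]
tcp_rot: [-0.001, -3.14, 0.001]
wrist_force: [-3.2, -2.5, 8.3]
width: 0.14
```

Call:
drive_tool:
  steps:
    - [[-5.4, -4.9, 0], 0]
    - [[-4.7, -5.7, 0], 0]
    - [[-3.7, -6.4, 0.1], 0]
    - [[0, 0, 0], 0]

```text
time: 8.17
tool_pos: [0.5911, 0.1434, 0.089]
tcp_rot: [-0.003, -3.14, 0.001]
wrist_force: [-3.9, -2.8, 6.4]
width: 0.14
```

Call:
drive_tool:
  steps:
    - [[-2.0, -7.1, -0.6], 0]
    - [[-1.5, -7.2, 0], 0]
    - [[-0.4, -7.4, 0.1], 0]

```text
time: 8.42
tool_pos: [0.5951, 0.1228, 0.089]
tcp_rot: [-0.001, -3.141, -0.002]
wrist_force: [-1.7, 1.9, 0.1]
width: 0.144
```

Call:
drive_tool:
  steps:
    - [[0.8, -7.3, 0.1], 0]
    - [[1.9, -7.2, 0.1], 0]

```text
time: 8.58
tool_pos: [0.5923, 0.1076, 0.089]
tcp_rot: [0.001, 3.141, 0.001]
wrist_force: [0.1, 2.2, -1.5]
width: 0.139
```

Call:
drive_tool:
  steps:
    - [[3.0, -6.7, 0.1], 0]
    - [[4.1, -6.2, 0.1], 0]

```text
time: 8.75
tool_pos: [0.5848, 0.0944, 0.0888]
tcp_rot: [0.001, 3.141, -0.0]
wrist_force: [0.8, 2.1, -3.4]
width: 0.137
```

Call:
drive_tool:
  steps:
    - [[4.9, -5.4, 0.1], 0]
    - [[5.7, -4.7, 0.1], 0]

```text
time: 8.92
tool_pos: [0.5736, 0.0843, 0.0886]
tcp_rot: [-0.001, -3.141, 0.0]
wrist_force: [1.6, 2.5, -4.0]
width: 0.141
```

Call:
drive_tool:
  steps:
    - [[6.4, -3.7, 0.1], 0]
    - [[6.9, -2.6, 0.2], 0]

```text
time: 9.08
tool_pos: [0.5601, 0.0783, 0.0884]
tcp_rot: [-0.001, -3.141, 0.0]
wrist_force: [1.0, 3.8, -4.7]
width: 0.139
```

Call:
drive_tool:
  steps:
    - [[7.2, -1.0, 0.3], 0]
    - [[7.4, -0.2, 0.3], 0]

```text
time: 9.25
tool_pos: [0.5464, 0.0769, 0.0884]
tcp_rot: [0.0, 3.14, -0.002]
wrist_force: [4.3, -0.8, -5.0]
width: 0.142
```

Call:
drive_tool:
  steps:
    - [[0, 0, 0], 0]
    - [[0, 0, 0], 0]

```text
time: 9.42
tool_pos: [0.5456, 0.077, 0.0883]
tcp_rot: [0.0, -3.141, 0.002]
wrist_force: [0.3, -4.3, -1.9]
width: 0.144
```

Call:
drive_tool:
  steps:
    - [[7.3, 0.3, 0.3], 0]
    - [[7.2, 1.7, 0.2], 0]

```text
time: 9.58
tool_pos: [0.5337, 0.0791, 0.0883]
tcp_rot: [0.0, 3.138, -0.001]
wrist_force: [6.7, -2.4, -5.0]
width: 0.142
```

Call:
drive_tool:
  steps:
    - [[0, 0, 0], 0]

```text
time: 9.67
tool_pos: [0.5324, 0.0796, 0.0882]
tcp_rot: [0.0, 3.14, -0.001]
wrist_force: [3.1, -2.7, -3.6]
width: 0.138
```

Call:
drive_tool:
  steps:
    - [[0, 0, 0], 0]
    - [[0, 0, 0], 0]

```text
time: 9.83
tool_pos: [0.5325, 0.0796, 0.0881]
tcp_rot: [0.0, 3.141, -0.0]
wrist_force: [2.1, -3.2, -0.4]
width: 0.138
```

Call:
drive_tool:
  steps:
    - [[1.9, 0.6, 0.1], 0]
    - [[1.9, 0.7, 0.1], 0]
    - [[0, 0, 0], 0]
    - [[0, 0, 0], 0]

```text
time: 10.17
tool_pos: [0.5294, 0.0807, 0.0881]
tcp_rot: [0.0, 3.139, -0.001]
wrist_force: [5.0, -3.8, -1.9]
width: 0.14
```

Run:
```python
from h import *
F=[]
for k in range(8):
    im=bot.read_camera("wrist" if k%2 else "top"); s=bot.read_state(); F.append(np.r_[s['wrist_force'],s['torque']])
    p=s['tool_pos'][:2]*1e3-[548.3,124]; a=np.arctan2(p[1],p[0]); 
    print(s['time'],np.degrees(a).round(1),s['wrist_force'].round(1),(s['wrist_force'][:2]@[np.sin(a),-np.cos(a)]).round(2),(s['wrist_force'][:2]@[np.cos(a),np.sin(a)]).round(2))
crop(im,130,100,260,190,3,"pics/w3.png")
im=bot.read_camera("top");crop(im,170,175,80,80,7,"pics/t3.png")
```

```text
10.2167 -113.6 [ 3.9 -3.7 -0.4] -5.11 1.85
10.2667 -113.6 [ 4.9 -4.7 -2.2] -6.32 2.34
10.3167 -113.6 [ 3.3 -3.6 -0.2] -4.52 1.97
10.3667 -113.6 [ 4.3 -3.4 -1. ] -5.28 1.4
10.4167 -113.6 [ 4.1 -3.4 -2.1] -5.12 1.48
10.4667 -113.6 [ 4.  -3.3 -1.3] -5.01 1.45
10.5167 -113.6 [ 3.6 -3.6 -1.7] -4.76 1.82
10.5667 -113.6 [ 3.3 -3.9 -1.9] -4.63 2.25
```

View pics/w3.png

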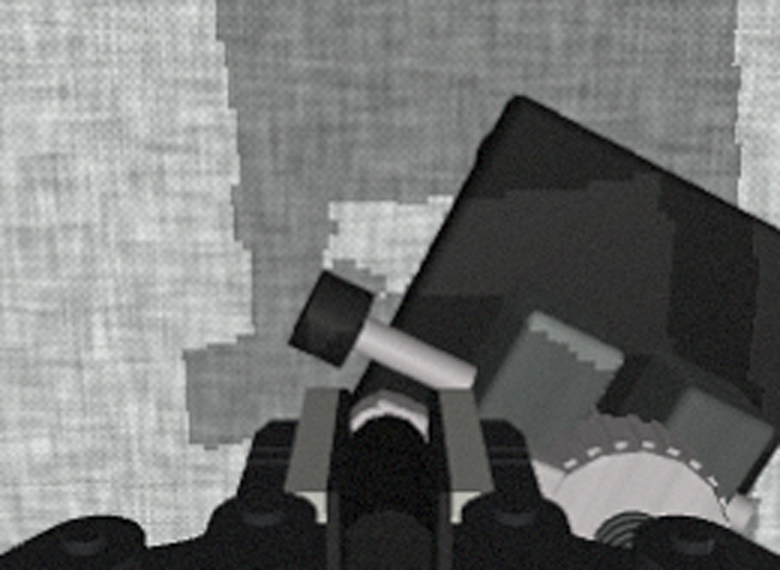

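Call:
drive_tool:
  steps:
    - [[0, 0, 0], 0]
    - [[0, 0, 0], 0]
    - [[0, 0, 0], 0]
    - [[0, 0, 0], 0]
  jaw: 0.4

```text
time: 10.95
tool_pos: [0.5277, 0.0813, 0.0874]
tcp_rot: [-0.001, -3.141, -0.001]
wrist_force: [-0.1, 0.2, -0.2]
width: 0.398
```

Call:
drive_tool:
  steps:
    - [[0, 0, -8], 0]
    - [[0, 0, -20], 0]
    - [[0, 0, -30], 0]
    - [[0, 0, -30], 0]
    - [[0, 0, -20], 0]
    - [[0, 0, 0], 0]

```text
time: 11.45
tool_pos: [0.5317, 0.0815, 0.2021]
tcp_rot: [0.001, 3.131, 0.002]
wrist_force: [1.0, 1.4, 1.3]
width: 0.4
```

Run:
```python
from h import *
s=bot.read_state(); print(s['time'],s['tool_pos'],s['wrist_force'],s['width'])
i=bot.camera_info("wrist");im=bot.read_camera("wrist"); crop(im,0,0,512,384,1.5,"pics/w4.png"); np.save("w4.npy",im)
print(i['position'],i['attitude'])
```

```text
11.45 [0.53171117 0.08153019 0.20210315] [0.96802768 1.38271749 1.34824597] 0.3995366760473847
[0.46295236 0.08175556 0.34431765] [2.0742609  2.07483245 0.28951131]
```

View pics/w4.png

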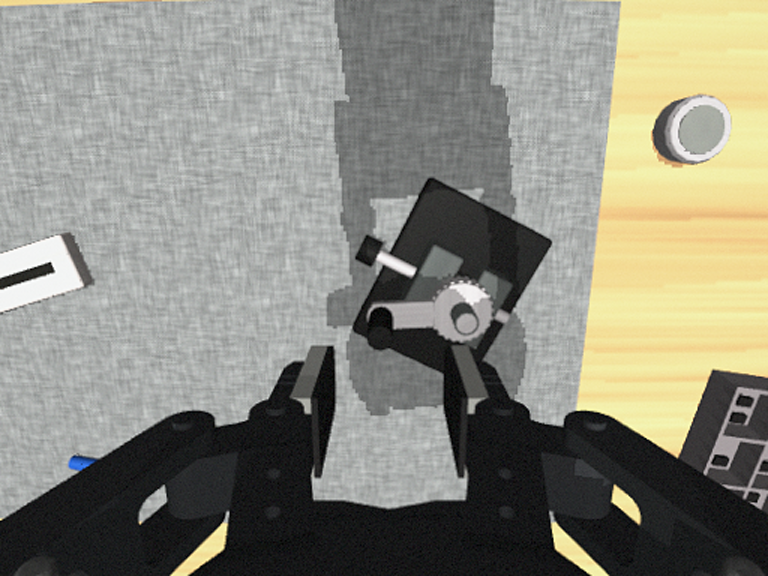

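Run:
```python
from h import *
i=bot.camera_info("wrist"); im=np.load("w4.npy"); crop(im,235,180,100,65,7,"pics/w4c.png")
```

```text
(no output)
```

View pics/w4c.png

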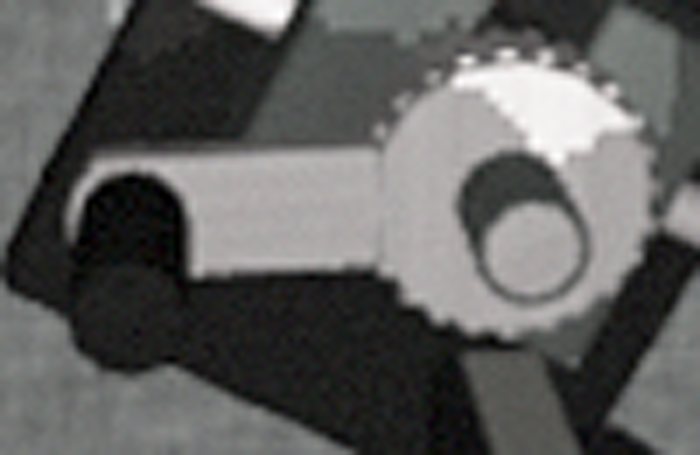

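Run:
```python
from h import *
i=bot.camera_info("wrist");f=lambda u,v,x,y,k:((u+.5)/k-.5+x,(v+.5)/k-.5+y)
k=atz(i,*f(128,316,235,180,7),.1095);s=atz(i,*f(533,250,235,180,7),.094);r=atz(i,*f(519,205,235,180,7),.0755)
for c in (s,r): print(k,c,np.linalg.norm((k-c)[:2]),np.degrees(np.arctan2((k-c)[1],(k-c)[0])))
```

```text
[0.553047   0.07715937 0.1095    ] [0.55098965 0.1236531  0.094     ] 0.046539225979343186 -87.46631172858368
[0.553047   0.07715937 0.1095    ] [0.5517356  0.12479881 0.0755    ] 0.04765748617976778 -88.42317502097188
```

Call:
drive_tool:
  steps:
    - [[-4, -38, 0], -7.13]
    - [[1, -38.5, 0], -7.13]
    - [[6, -38, 0], -1.34]
    - [[6.2, -38, 0], 0]
    - [[6.2, -38, 0], 0]
    - [[6.2, -38, 0], 0]
    - [[6.2, -38, 0], 0]
    - [[6.2, -36, 0], 0]

```text
time: 12.17
tool_pos: [0.5546, -0.22, 0.1941]
tcp_rot: [0.399, -3.114, -0.002]
wrist_force: [0.5, 0.4, -0.2]
width: 0.399
```

Call:
drive_tool:
  steps:
    - [[0, 0, 0], 0]
    - [[0, 0, 0], 0]
  jaw: 0.5

```text
time: 12.33
tool_pos: [0.5546, -0.2199, 0.1939]
tcp_rot: [0.394, -3.114, -0.003]
wrist_force: [-0.2, 1.3, -0.2]
width: 0.5
```

Run:
```python
from h import *
s=bot.read_state(); print(s['time'],s['tool_pos'],s['tcp_rot'],s['wrist_force'],s['width'])
print(R.from_rotvec(s['tcp_rot']).as_matrix().round(3))
i=bot.camera_info("wrist");im=bot.read_camera("wrist"); crop(im,0,0,512,384,1.5,"pics/w5.png"); np.save("w5.npy",im)
```

```text
12.3333 [ 0.55457542 -0.21991298  0.19390312] [ 3.94274911e-01 -3.11436484e+00 -2.74041147e-03] [-0.20640174  1.25658649 -0.21104734] 0.5000166637728019
[[-0.968 -0.249 -0.003]
 [-0.249  0.968  0.001]
 [ 0.002  0.002 -1.   ]]
```

View pics/w5.png

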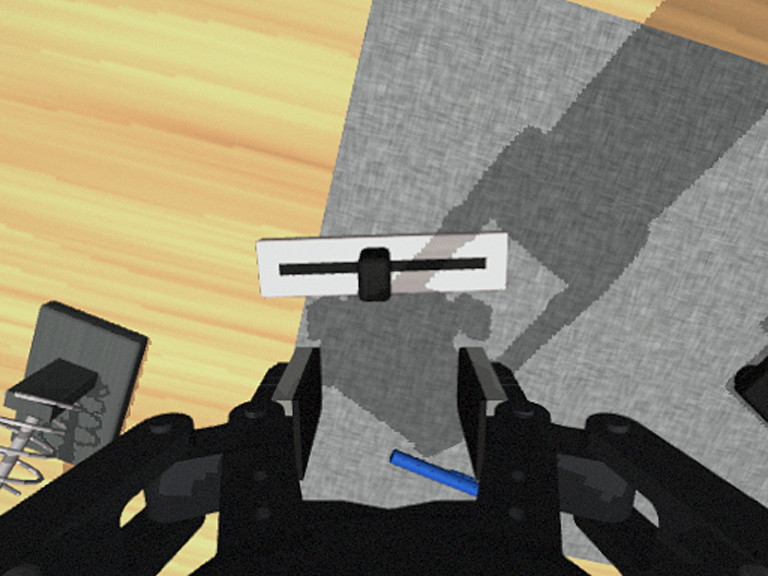

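Run:
```python
from h import *
im=np.load("w5.npy"); crop(im,165,145,180,65,4.4,"pics/w5c.png")
```

```text
(no output)
```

View pics/w5c.png

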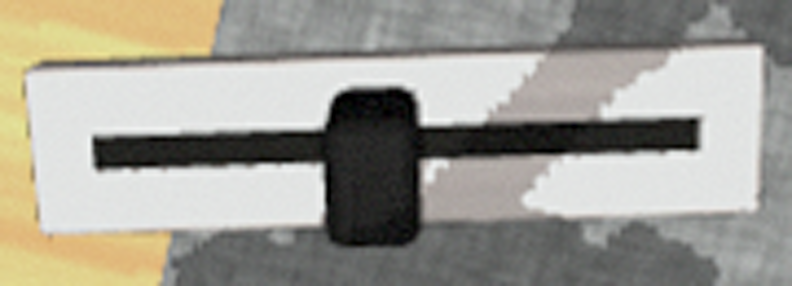

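Run:
```python
from h import *
i=bot.camera_info("wrist");f=lambda u,v,x=165,y=145,k=4.4:((u+.5)/k-.5+x,(v+.5)/k-.5+y)
s=bot.read_state(); M=R.from_rotvec(s['tcp_rot']).as_matrix()
g=atz(i,*f(372,182),.054); print(g, M.T@(g-s['tool_pos'])*1e3)
L=atz(i,*f(700,134),.014);Rr=atz(i,*f(93,153),.014)
print(L,Rr,np.linalg.norm(L-Rr),np.degrees(np.arctan2(*(L-Rr)[:2])))
TL=atz(i,*f(762,128),.014);TR=atz(i,*f(34,150),.014)
C=(TL+TR)/2;u=(L-Rr)/np.linalg.norm(L-Rr)
print(TL,TR,np.linalg.norm(TL-TR),"grip pos",(g-C)@u+.06, "travel tool",M.T@(C-.06*u-g)*1e3, M.T@u)
```

```text
[ 0.56044106 -0.22514497  0.054     ] [ -4.29533012  -8.24541909 139.95623398]
[ 0.5403398  -0.15325692  0.014     ] [ 0.57991954 -0.28798514  0.014     ] 0.14042168697005508 -16.37145413893593
[ 0.53536989 -0.13978154  0.014     ] [ 0.58265187 -0.30139832  0.014     ] 0.16839112028239225 grip pos 0.05522652906028942 travel tool [ -1.77401735 -55.29829649  39.86136695] [0.03224381 0.99947688 0.00250972]
```

Call:
drive_tool:
  steps:
    - [[-4.3, -8.3, 25], -1.8]
    - [[0, 0, 35], 0]
    - [[0, 0, 35], 0]
    - [[0, 0, 30], 0]
    - [[0, 0, 20], 0]
    - [[0, 0, 12], 0]
    - [[0, 0, 6], 0]
    - [[0, 0, 0], 0]

```text
time: 13.05
tool_pos: [0.5611, -0.2239, 0.0312]
tcp_rot: [0.451, -3.107, -0.003]
wrist_force: [0.9, 0.7, 0.1]
width: 0.505
```

Call:
drive_tool:
  steps:
    - [[0, 0, 0], 0]
    - [[0, 0, 0], 0]
    - [[0, 0, 0], 0]
    - [[0, 0, 0], 0]
    - [[0, 0, 0], 0]
    - [[0, 0, 0], 0]
  jaw: 0.0
  force: 30

```text
time: 13.55
tool_pos: [0.5635, -0.2259, 0.0345]
tcp_rot: [-0.448, 3.106, -0.002]
wrist_force: [0.3, 2.1, 5.6]
width: 0.223
```

Call:
drive_tool:
  steps:
    - [[0, -8, -0.5], 0]
    - [[0, -8, 0], 0]
    - [[0, -8, 0], 0]
    - [[0, -8, 0], 0]
    - [[0, -8, 0], 0]
    - [[0, -8, 0], 0]
    - [[0, -3, 0], 0]
    - [[0, 0, 0], 0]

```text
time: 14.22
tool_pos: [0.5783, -0.2766, 0.0345]
tcp_rot: [-0.447, 3.106, -0.005]
wrist_force: [2.7, -0.7, 6.1]
width: 0.223
```

Call:
drive_tool:
  steps:
    - [[0, -1.5, 0], 0]
    - [[0, -1.5, 0], 0]
    - [[0, 0, 0], 0]

```text
time: 14.47
tool_pos: [0.5789, -0.2786, 0.0345]
tcp_rot: [-0.448, 3.106, -0.003]
wrist_force: [1.9, -0.0, 6.4]
width: 0.227
```

Call:
drive_tool:
  steps:
    - [[0, -1.5, 0], 0]
    - [[0, -1.0, 0], 0]
    - [[0, 0, 0], 0]

```text
time: 14.72
tool_pos: [0.5793, -0.28, 0.0345]
tcp_rot: [-0.447, 3.107, -0.001]
wrist_force: [0.2, 3.9, 8.3]
width: 0.229
```

Call:
drive_tool:
  steps:
    - [[0, -1.5, 0], 0]
    - [[0, -1.5, 0], 0]
    - [[0, 0, 0], 0]

```text
time: 14.97
tool_pos: [0.5793, -0.2803, 0.0345]
tcp_rot: [-0.447, 3.109, 0.007]
wrist_force: [-0.7, 11.7, 11.5]
width: 0.226
```

Call:
drive_tool:
  steps:
    - [[0, 0, 0], 0]
    - [[0, 0, 0], 0]
    - [[0, 0, 0], 0]
    - [[0, 0, 0], 0]
  jaw: 0.5

```text
time: 15.3
tool_pos: [0.5781, -0.2829, 0.0323]
tcp_rot: [0.448, -3.108, -0.0]
wrist_force: [0.2, -0.3, 0.3]
width: 0.502
```

Call:
drive_tool:
  steps:
    - [[0, 0, -10], 0]
    - [[0, 0, -25], 0]
    - [[0, 0, -35], 0]
    - [[0, 0, -35], 0]
    - [[0, 0, -35], 0]
    - [[0, 0, -20], 0]
    - [[0, 0, 0], 0]
    - [[0, 0, 0], 0]

```text
time: 15.97
tool_pos: [0.5798, -0.2834, 0.1959]
tcp_rot: [-0.448, 3.106, -0.005]
wrist_force: [0.4, 0.2, -1.7]
width: 0.503
```

Run:
```python
from h import *
s=bot.read_state(); print(s['time'],s['tool_pos'],s['wrist_force'],s['width'])
im=bot.read_camera("wrist"); crop(im,0,0,512,384,1.5,"pics/w6.png")
im=bot.read_camera("scene"); crop(im,100,110,290,180,2.7,"pics/s6.png")
im=bot.read_camera("top"); crop(im,120,110,290,180,2.7,"pics/t6.png")
```

```text
15.9667 [ 0.57984235 -0.28340789  0.19591517] [ 0.36887322  0.15096206 -1.7110901 ] 0.5025689138553004
```

View pics/w6.png

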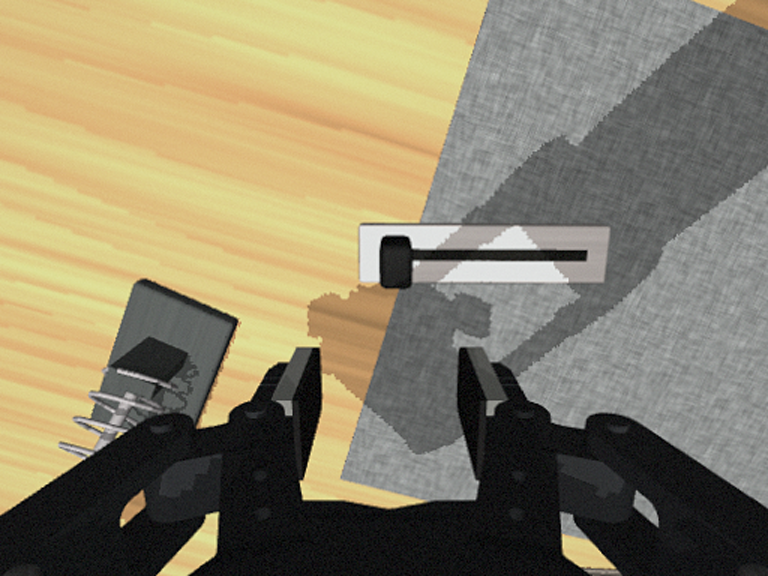

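View pics/t6.png

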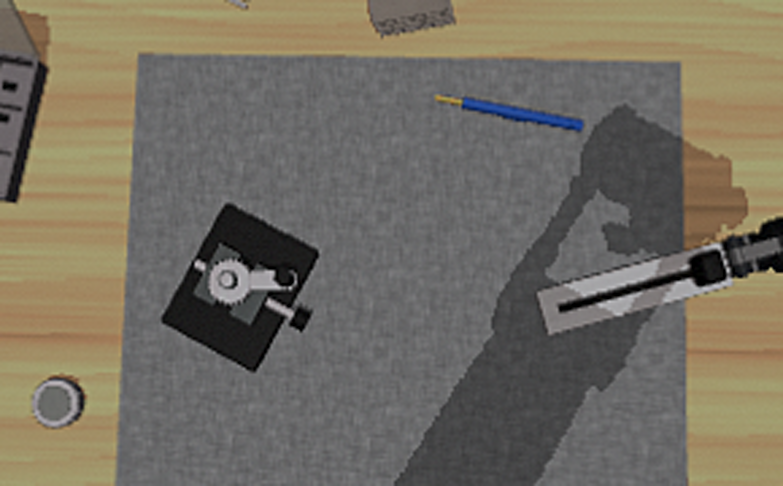

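View pics/s6.png

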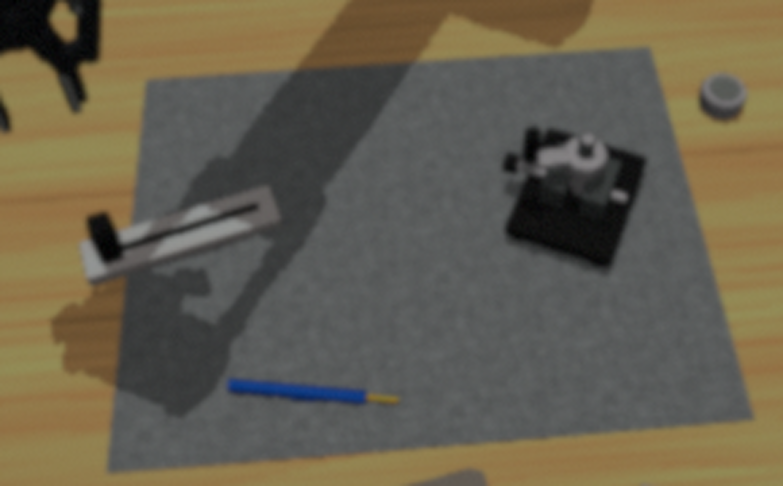

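The grip sits at the right end of its slot (wrist picture, around 396,262) with no slot showing beyond it. The crank still points at about -88°, and the pen and pot are where they were. The hand is clear of everything.

```bash
python3 -c "
from workcell import bot
print(bot.finish_job())"
```

```text
the job is handed in; nothing more can be done
None
```

The gauge bound before two turns, so I moved the tally grip fully to the right end and handed the job in at about 16 s.

- **Gauge:** It began to bind at about 1.6 turns. I stopped at about 1.67 turns, with a held-still force at the knob of about 5 N (single readings 4.5–6.3 N), including any easy-running drag. One reading reached about 7 N while still turning and fell to 3 N at rest. That stayed under the 8 N limit, but it was the closest approach.
- **After release:** The gauge eased back about 0.45 rad and stayed there. The wrist camera showed the knob at -88°.
- **Tally grip:** It travelled 56.6 mm, against the 55 mm I expected, and hit the end stop with about 12 N. The pictures show no slot left to its right.
- **Pen and pot:** Both look undisturbed in the last pictures, and the gripper is open and clear of everything.

**Disagreement:** The start angle of the crank was 128° by camera but 120° from the path of the hand. The 8° difference is far too small to change the under-two-turns result. Early in the circle the hand was a few millimetres off-centre, giving up to about 16 N of mostly radial force until I corrected it.

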